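# Find the socket that fits the press nut

### The job

Pull the drawer of the wooden tool box fully open by its handle. The two sockets in it look alike outside: try them on the hex nut of the pressing block, with the flats lined up, to find the one that goes right down over the nut until its mouth rests on the washer. Finish while still holding that socket in the gripper, fully seated on the nut, with the other socket standing upright in the drawer and the spool, the cork pad and the wax block left where they are.

Things in the scene. Friction and masses are not known exactly. Their poses are not given: they have to be found in the camera images.
- drawer (a joint): drawer of a wooden tool box (box 140 deep x 250 wide x 105 mm high, fixed to the worktop); 0 = shut, grows as the drawer is pulled out, 0.12 m = fully open, at its stop; it may start up to 20 mm open; slides with about 3 N friction and stays where it is left
- drawer_handle (a point): middle of the drawer's level steel bar handle: bar 10 mm thick, 84 mm long along this frame's y, 76 mm above the worktop, its centre 42 mm in front of the drawer's front panel. The drawer opens along this frame's -x; z up. Moves with the drawer
- drawer_floor (a point): centre of the drawer's inner floor, 20 mm above the worktop; inside 125 mm (x) by 214 mm (y); the side and back walls rise 27 mm above the floor, the front panel 80 mm; x points toward the back of the box, z up. Moves with the drawer. The sockets stand side by side about 105 mm apart along y, 60 mm behind the front panel, and ride with the drawer
- socket_a_mid (a point): one of two loose steel sockets, alike outside, mouth down on the drawer floor. 64 mm high: lower 34 mm a round body, 50 mm diameter; upper 30 mm a hexagonal adapter to grip, 36 mm across flats. This point: its centre, 32 mm above the mouth; z up along the axis, adapter flats face +y, -y and every 60 degrees from there. Mass about 0.26 kg. Its bore may or may not fit the nut
- socket_b_mid (a point): the other socket: same outer shape, size and axes as socket_a, this point again its centre. In each mouth is a hexagonal bore 26 mm deep, flats parallel to the adapter's. One of the two bores is 32.5 mm across flats and goes easily over the nut; the other is 25 mm and stops on the nut's top, 18 mm above the washer. Which is which cannot be seen from outside, only tried
- nut_seat (a point): centre of the washer top (62 mm diameter, 49 mm above the worktop) under the hex nut of the pressing block. Nut: 30 mm across flats, 18 mm high, top edge bevelled 2 mm; an 18 mm bolt end stands 5 mm above it. Nut flats face this frame's +y, -y and every 60 degrees from there; z up. The block (wooden boards, 100 x 150 x 46 mm, long along y) and nut are fixed and do not turn
- thread_spool: bystander: wooden thread spool, 39 mm diameter, 58 mm high; origin at the centre of its underside
- cork_pad: bystander: cork pad 56 x 80 x 20 mm; origin at the centre of its underside
- wax_block: bystander: yellow wax block 40 x 55 x 18 mm; origin at the centre of its underside

How it is judged:
By the outcome, as a careful person would: the job done as asked, in the order asked, and still so for the second after the job is handed in, while the arm keeps its last pose, push and grip.
It also fails if it takes over 72 s, if anything falls off the work surface, if the arm or the gripper's body presses on something with over 40 N, if the wrist force passes 120 N, or if a joint passes its speed limit or range.

### The arm

A 6-joint arm with a two-finger parallel gripper is mounted at the origin on a cart in front of the work surface, level with it; the furniture and walls round the work are solid. World frame = base frame: x ahead of the robot, y to its left, z up, the work surface at z = 0. Lengths are in m, angles in rad, forces in N, time in s.
With the tool pointing down it reaches from about 0.375 to 0.9 m from the base axis. Payload 3.1 kg.
Tool frame: the origin (TCP) lies midway between the tips of the shut fingers; the grasp point (between the pads) lies 19 mm behind it; z points along the fingers, y is the direction in which the jaws open and shut (so a half turn about z gives the same grasp; the last joint's range is limited). The gripper opens to 87 mm and grips with 3 to 60 N. Pads are 19 mm wide; open, the fingers measure 117 mm over their backs; the gripper's body (75 mm by 190 mm) begins 51 mm behind the grasp point.
Start: joints at [-1.321, 0.527, 1.433, -0, 1.181, -0.178], TCP at [0.26, -0.568, 0.223] pointing down, gripper open.
Joint ranges: [-3.08, 3.08], [-0.75, 2.2], [0.22, 2.44], [-1.43, 4.57], [0, 2.65], [-2.85, 2.85]. Speed limits (rad/s): [2.79, 2.79, 3.14, 3.14, 3.14, 3.14].

### API

Orientations are given as a unit quaternion [x, y, z, w].
In Python, from rig import robot gives the robot as it stands.
- The arm moves only by the tool move_arm, never from a script. Its argument "rows" is one flat list of numbers, 7 for each row, row after row: the shift along the world's x, y, z in mm, then the turn, a rotation vector about the world's x, y, z in rad, then the closure, from 0 (fully open) to 1 (shut). A call has 1 to 12 rows; each row shifts and turns the commanded pose from where the row before left it; what a row does not reach is not made up. A row lasts 1/10 s, in which the tool goes at most 50 mm and 8.59 degrees, less where a joint would pass 70% of its speed; a pose out of reach is approached as far as the arm can. A call with a gripper value outside its range is refused whole. The fingers move at their own pace and stop on an object; "grip_force" is the grip in N (left out, the last holds). Time passes only in rows, so rows that do not move let the fingers close. It gives the time, the measured TCP pose, the force and the opening at its end, in the units of the state.
- robot.get_obs(): the state, without advancing time (a new reading comes with each control period).
- robot.camera(name): name is "scene" or "top"; returns a dict with "color" (400x640x3 uint8, red, green, blue), "z_map" (400x640 float32, m along the optical axis (not along the pixel's ray), 0 where there is no reading), "camera_matrix" (3x3 intrinsics, pixels), "R" (3x3) and "t" (3): a world point X has camera coordinates R X + t. Camera axes: x right, y down, z forward; pixel columns grow to the right and rows downward; lengths in m; the calibration is good to about 2 mm. A picture is of the moment at which its call begins.
- robot.hand_in(): hands the job in, once; it reports no verdict.
Trained networks look in the newest picture that a camera, given by its name, has taken for a name from the list of things; names that differ only in an ending like _2 or _b are one class to them, and where a whole thing is asked for, a point or a joint stands for the part that bears it (a point fixed in the world has none). Each returns a list of dicts, best first, with "conf" (0 to 1); they miss things now and then, are a little off and sometimes report something else, mostly with a low value. They report only what shows in the picture. A call takes as long as a camera call.
- robot.search_frame(camera, thing): "at" ([column, row] in pixels, amid what is visible of it).
- robot.spot_point(camera, thing): "at" ([column, row] in pixels: a listed point, or the origin of a listed thing).
The state is a dict: "time": time; "q": joint angles; "joint_velocities": joint speeds; "joint_torque": joint torques, N m; "position": TCP position; "tool_rot": TCP orientation; "ft_force": force on the tool from outside, world axes, zero at the start; "moment": the same for the moment, N m; "grip_width": finger opening in m.
Only numpy, scipy, OpenCV 4.12 (cv2) and the standard library are available. Lean on these libraries where they do the work, as an engineer would, in place of code of your own. Each camera call takes 0.05 s, during which the arm holds its last target.

## Working session

There is one attempt and no reset: what is moved stays moved. The work goes in short steps, Python scripts to look and compute and a tool call to move; the robot and the scene stay as the last step left them, time stands still between calls to the robot, and variables do not carry over. Pictures are saved under pics/ and viewed, and the job is handed in when it is done.

Besides the shell and the picture viewer there is one more tool, called after "Request:" by a JSON object that holds its "name" and its "arguments", one argument or row to a line. move_arm: Moves the arm, as the interface text tells. Its arguments: {"type":"object","properties":{"rows":{"type":"array","items":{"type":"number"}},"grip_force":{"type":"number"}},"required":["rows"]}

```bash
ls; mkdir -p pics; cat > h.py <<'E'
import numpy as np, cv2
from rig import robot
def shot(cam,fn=None):
    c=robot.camera(cam)
    if fn: cv2.imwrite('pics/'+fn,c['color'][:,:,::-1])
    return c
def ray(c,px):
    K=c['camera_matrix'];d=np.linalg.inv(K)@np.array([px[0],px[1],1.]);R=c['R'];o=-R.T@c['t'];return o,R.T@d
def atz(c,px,z):
    o,d=ray(c,px);return o+d*(z-o[2])/d[2]
def dep(c,px):
    u,v=int(round(px[0])),int(round(px[1]));p=c['z_map'][max(v-1,0):v+2,max(u-1,0):u+2];p=p[p>0]
    if len(p)==0: return None
    o,d=ray(c,px);return o+d*np.median(p)
def cloud(c):
    z=c['z_map'];v,u=np.mgrid[0:z.shape[0],0:z.shape[1]];K=c['camera_matrix']
    P=np.stack([(u-K[0,2])/K[0,0]*z,(v-K[1,2])/K[1,1]*z,z],-1);return (P-c['t'])@c['R'],z>0
E
python3 - <<'E'
from h import *
np.set_printoptions(precision=4,suppress=True)
for cam in ('scene','top'):
    c=shot(cam,cam+'0.png')
    print(cam,-c['R'].T@c['t'])
    for t in ['drawer_handle','drawer_floor','socket_a_mid','nut_seat','thread_spool','cork_pad','wax_block']:
        for r in robot.spot_point(cam,t)[:3]:
            print(t,r['conf'],r['at'],dep(c,r['at']))
o=robot.get_obs();print(o['time'],o['position'],o['tool_rot'],o['ft_force'],o['grip_width'])
E
```

```text
pics
scene [0.0512 0.5162 0.8403]
drawer_floor 0.67 [216.1, 247.1] [0.6106 0.2214 0.0995]
socket_a_mid 0.51 [197.0, 252.3] [0.6292 0.2611 0.1045]
nut_seat 0.95 [343.7, 187.0] [ 0.5236 -0.1594  0.0667]
nut_seat 0.65 [222.8, 227.4] [0.6408 0.1735 0.1049]
thread_spool 0.78 [307.6, 174.7] [ 0.686  -0.1904  0.0003]
cork_pad 0.62 [387.6, 223.6] [ 0.3717 -0.1586  0.0216]
wax_block 0.54 [385.3, 152.8] [ 0.5463 -0.4168  0.0185]
top [ 0.3276 -0.0888  1.0821]
drawer_handle 0.65 [228.8, 189.5] [0.5471 0.1778 0.08  ]
drawer_handle 0.47 [357.4, 167.3] [ 0.6834 -0.1747  0.0316]
drawer_floor 0.56 [239.3, 152.8] [0.65   0.1636 0.1055]
nut_seat 0.77 [349.9, 214.5] [ 0.5297 -0.1677  0.0724]
thread_spool 0.64 [358.2, 165.7] [ 0.6845 -0.1754  0.0438]
cork_pad 0.91 [346.3, 269.5] [ 0.3817 -0.1819  0.0206]
wax_block 0.73 [432.9, 229.6] [ 0.5331 -0.4166  0.0175]
wax_block 0.37 [346.5, 270.3] [ 0.3797 -0.1828  0.0201]
0.8 [ 0.2599 -0.5684  0.2226] [ 0.9771  0.2128 -0.      0.    ] [ 0.1306 -0.7168  0.4258] 0.08715447658119466
```

```bash
python3 -c "
import cv2
a=cv2.imread('pics/top0.png')[100:320,160:480];cv2.imwrite('pics/top0c.png',cv2.resize(a,(800,550),interpolation=3))"
```

```text
(no output)
```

View pics/top0c.png

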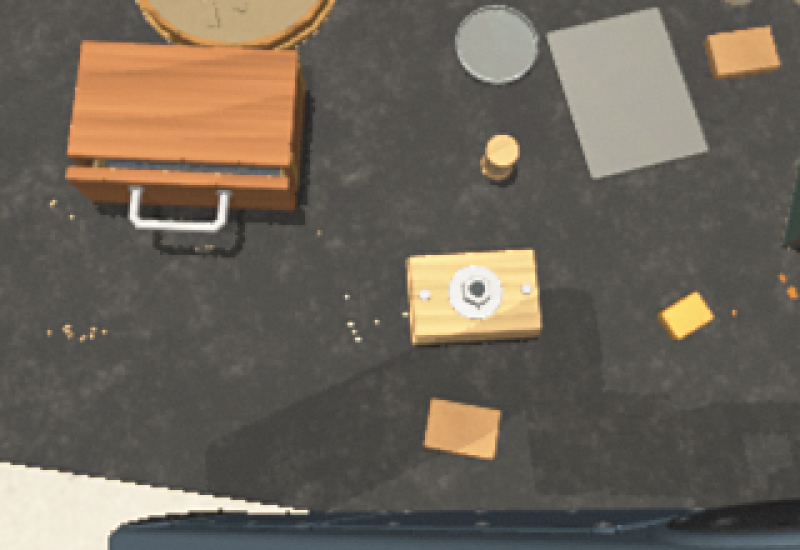

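View pics/scene0.png

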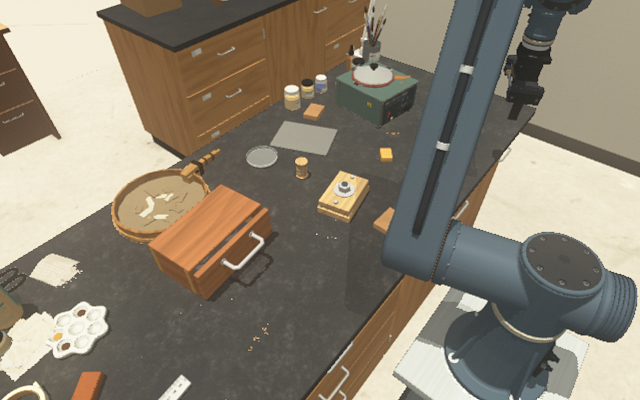

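```bash
cat >> h.py <<'E'
def rect(P,m):
    q=P[m][:,:2]; return cv2.minAreaRect((q*1000).astype(np.float32)),len(q)
def big(m):
    n,l,s,_=cv2.connectedComponentsWithStats(m.astype(np.uint8));k=1+np.argmax(s[1:,4]);return l==k
E
python3 - <<'E'
from h import *
np.set_printoptions(precision=4,suppress=True)
for cam in ('top','scene'):
    c=shot(cam);P,ok=cloud(c);X,Y,Z=P[...,0],P[...,1],P[...,2]
    m=ok&(X>.5)&(X<.85)&(Y>.0)&(Y<.4)
    a=big(m&(Z>.100)&(Z<.110));print(cam,'boxtop',rect(P,a),np.median(Z[a]))
    b=m&(Z>.07)&(Z<.087)&(X<.6)
    b=big(b);print('handle',rect(P,b),P[b].mean(0),Z[b].max())
    m=ok&(X>.42)&(X<.65)&(Y>-.3)&(Y<-.05)
    a=big(m&(Z>.042)&(Z<.06));print('block',rect(P,a),np.median(Z[a]))
    b=big(m&(Z>.062)&(Z<.08));print('nut',rect(P,b),P[b].mean(0))
    # edge-based block yaw
    # box front edge fit
E
```

```text
top boxtop (((684.1136474609375, 189.3527374267578), (142.1177978515625, 250.46737670898438), 5.845829486846924), 4038) 0.10431673874295326
handle (((565.6478881835938, 188.5129852294922), (48.872886657714844, 219.70645141601562), 5.815910816192627), 349) [0.5685 0.1828 0.0791] 0.08679772486867221
block (((529.2227783203125, -169.07745361328125), (94.40727233886719, 144.2890625), 12.821436882019043), 1483) 0.045986921337742015
nut (((528.8062744140625, -168.8651580810547), (31.328672409057617, 28.17978858947754), 5.911938667297363), 98) [ 0.5287 -0.1691  0.0678]
scene boxtop (((684.1090698242188, 190.59161376953125), (143.1064910888672, 250.60560607910156), 5.842322826385498), 4438) 0.1041304030921056
handle (((567.2708740234375, 192.69375610351562), (55.413055419921875, 224.47201538085938), 2.8361012935638428), 626) [0.5729 0.1959 0.0787] 0.08686312761327683
block (((529.4193725585938, -168.0096893310547), (93.4358901977539, 147.61764526367188), 12.212438583374023), 1058) 0.04589277362075994
nut (((529.0653076171875, -165.79583740234375), (30.846805572509766, 30.549245834350586), 75.26300811767578), 75) [ 0.5276 -0.1643  0.0676]
```

```bash
python3 -c "
import cv2
a=cv2.imread('pics/top0.png')[195:245,315:385];cv2.imwrite('pics/nutc.png',cv2.resize(a,(770,550),interpolation=cv2.INTER_CUBIC))
a=cv2.imread('pics/scene0.png')[165:225,310:380];cv2.imwrite('pics/nuts.png',cv2.resize(a,(700,600),interpolation=cv2.INTER_CUBIC))"
```

```text
(no output)
```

View pics/nutc.png

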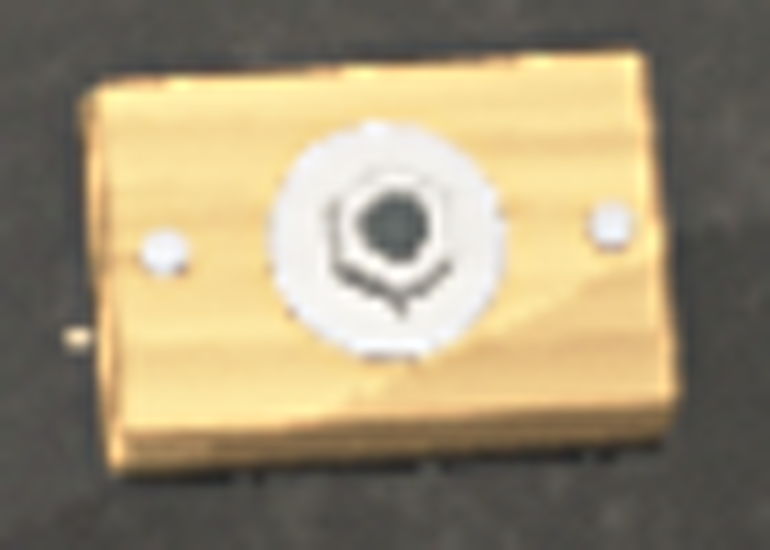

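View pics/nuts.png

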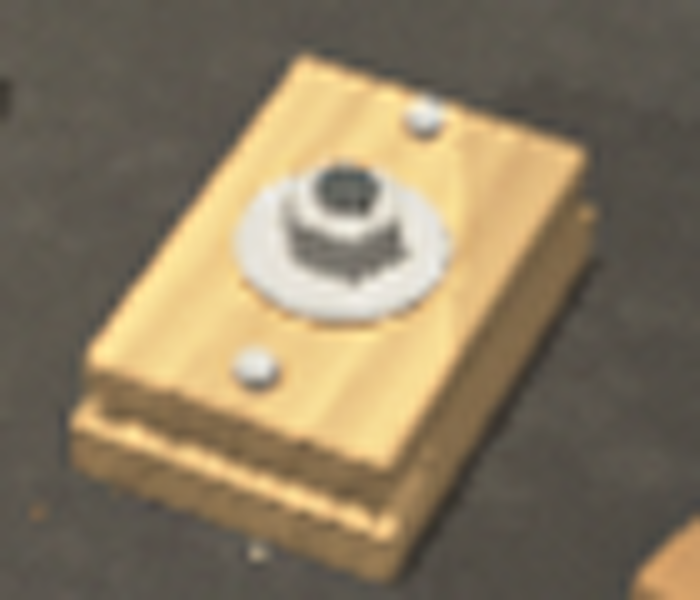

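```bash
python3 - <<'E'
from h import *
np.set_printoptions(precision=4,suppress=True)
for cam in ('top','scene'):
    c=shot(cam);P,ok=cloud(c)
    th=np.radians(5.84);u=np.array([np.cos(th),np.sin(th)]);v=np.array([-u[1],u[0]]);C=np.array([.6841,.1900])
    a=(P[...,:2]-C)@u;b=(P[...,:2]-C)@v;Z=P[...,2]
    m=ok&(a<-.095)&(a>-.16)&(abs(b)<.07)&(Z>.06)&(Z<.09)
    print(cam,'handle pts',m.sum(),'a hist',np.histogram(a[m],bins=np.arange(-.16,-.09,.005)))
    m=m&(a<np.percentile(a[m],5)+.010)
    print(' bar a',np.percentile(a[m],[2,50,98]),'b',np.percentile(b[m],[1,99]),Z[m].max())
    # front panel top edge
    m=ok&(a<-.07)&(a>-.12)&(abs(b)<.1)&(Z>.09)&(Z<.11);print('panel',a[m].min() if m.any() else 0,a[m].max() if m.any() else 0)
    # washer via white low saturation
    th=np.radians(12.5)
    hsv=cv2.cvtColor(c['color'],cv2.COLOR_RGB2HSV)
    K=ok&(P[...,0]>.44)&(P[...,0]<.62)&(abs(P[...,1]+.169)<.09)&(hsv[...,1]<50)&(Z>.044)&(hsv[...,2]>120)
    n,l,s,ce=cv2.connectedComponentsWithStats(K.astype(np.uint8))
    for i in range(1,n):
        if s[i,4]>6:
            mm=l==i; w=mm&(Z<.054)
            pts=np.array([atz(c,(x,y),.049) for y,x in zip(*np.nonzero(mm))])
            (ct,r)=cv2.minEnclosingCircle((pts[:,:2]*1000).astype(np.float32))
            print('white',s[i,4],ce[i],atz(c,ce[i],.049),'circ',ct,r)
    # yaw by grad of block
    blk=ok&(P[...,0]>.42)&(P[...,0]<.65)&(abs(P[...,1]+.169)<.12)&(Z>.042)&(Z<.055)
    cnt,_=cv2.findContours(big(blk).astype(np.uint8),cv2.RETR_EXTERNAL,cv2.CHAIN_APPROX_NONE)
    w=np.array([atz(c,p[0],.046)[:2] for p in cnt[0]])*1000
    r=cv2.minAreaRect(w.astype(np.float32));t=np.radians(12.5);ct=np.array(r[0])
    R=np.array([[np.cos(t),np.sin(t)],[-np.sin(t),np.cos(t)]]);q=(w-ct)@R.T
    for nm,sel,i in (('x+',(q[:,0]>40)&(abs(q[:,1])<60),0),('x-',(q[:,0]<-40)&(abs(q[:,1])<60),0),('y+',(q[:,1]>65)&(abs(q[:,0])<35),1),('y-',(q[:,1]<-65)&(abs(q[:,0])<35),1)):
        s=q[sel];p=np.polyfit(s[:,1-i],s[:,i],1);print(nm,'off',p[1],'yaw',12.5+(np.degrees(np.arctan(p[0]))*(1 if i else -1)))
    print('ctr',ct,r)
t=shot('top')
p1=atz(t,(315+163/11-.45,195+250/11-.45),.049);p2=atz(t,(315+608/11-.45,195+225/11-.45),.049)
print('screws',p1,p2,(p1+p2)/2,np.degrees(np.arctan2(-(p1-p2)[0],(p1-p2)[1])))
print('bolt',atz(t,(315+395/11-.45,195+222/11-.45),.072))
E
```

```text
top handle pts 288 a hist (array([ 0,  0,  0, 36, 61, 36, 13, 13, 15, 11, 13, 11, 79,  0]), array([-0.16 , -0.155, -0.15 , -0.145, -0.14 , -0.135, -0.13 , -0.125,
       -0.12 , -0.115, -0.11 , -0.105, -0.1  , -0.095, -0.09 ]))
 bar a [-0.1423 -0.1375 -0.1324] b [-0.0521  0.0491] 0.08439665781864306
panel -0.09656869498560389 -0.07010627291288954
white 342 [349.6433 216.4298] [ 0.5287 -0.1695  0.049 ] circ (528.902587890625, -169.78578186035156) 30.99509048461914
white 11 [370. 215.] [ 0.5416 -0.2263  0.049 ] circ (541.6253662109375, -226.3392333984375) 5.790426254272461
white 14 [329.5    217.2857] [ 0.5175 -0.1132  0.049 ] circ (517.8392333984375, -113.19393920898438) 5.4598388671875
x+ off 45.520052403245685 yaw 12.422846722435043
x- off -45.11175644691147 yaw 12.648374260118109
y+ off 70.30895682785494 yaw 12.66036785903532
y- off -70.32116806689115 yaw 12.126727739523002
ctr [ 528.8278 -168.9093] ((528.8277587890625, -168.90927124023438), (93.9959716796875, 143.6571044921875), 12.403569221496582)
scene handle pts 424 a hist (array([  0,   0,   0,  65,  78,  33,  15,  17,  15,  1
[... 399 characters left out ...]
20215
white 215 [343.6372 189.3907] [ 0.5286 -0.1667  0.049 ] circ (529.937255859375, -168.81378173828125) 30.57290267944336
white 11 [335.2727 201.3636] [ 0.5175 -0.1138  0.049 ] circ (518.0800170898438, -112.96372985839844) 6.0922980308532715
x+ off 45.703717292010886 yaw 12.278671200700765
x- off -45.013155310053115 yaw 11.725545880984312
y+ off 69.79445041895545 yaw 10.825324183059733
y- off -70.85854242543476 yaw 13.183097427302695
ctr [ 528.1074 -165.4054] ((528.107421875, -165.40536499023438), (93.7105484008789, 146.09890747070312), 12.313373565673828)
screws [ 0.5175 -0.1128  0.049 ] [ 0.5415 -0.2258  0.049 ] [ 0.5295 -0.1693  0.049 ] 12.004324462806578
bolt [ 0.5293 -0.1694  0.072 ]
```

Request:
{"name": "move_arm", "arguments": {
  "rows": [18,46.5,0,0,0,0.13,0.65,18,46.5,0,0,0,0.13,0.65,18,46.5,0,0,0,0.13,0.65,18,46.5,0,0,0,0.13,0.65,18,46.5,0,0,0,0.13,0.65,18,46.5,0,0,0,0.13,0.65,18,46.5,0,0,0,0.13,0.65,18,46.5,0,0,0,0.13,0.65,18,46.5,0,0,0,0.13,0.65,18,46.5,0,0,0,0.073,0.65,18,46.5,0,0,0,0,0.65,18,46.5,0,0,0,0,0.65]
}}

```text
time: 2.25
position: [0.4765, -0.0084, 0.2229]
tool_rot: [0.67, 0.742, 0.0, 0.001]
ft_force: [0.3, -0.3, -0.7]
grip_width: 0.0302
```

Request:
{"name": "move_arm", "arguments": {
  "rows": [18,46,0,0,0,0,0.65,18,46,0,0,0,0,0.65,18,46,-20,0,0,0,0.65,17,46,-20,0,0,0,0.65,0,0,-20,0,0,0,0.65,0,0,0,0,0,0,0.65]
}}

```text
time: 2.85
position: [0.5427, 0.1694, 0.1622]
tool_rot: [0.669, 0.743, -0.002, -0.002]
ft_force: [-0.4, -0.8, 1.2]
grip_width: 0.0305
```

```bash
python3 - <<'E'
from h import *
shot('scene','s1.png');shot('top','t1.png')
o=robot.get_obs();print(o['time'],o['position'])
E
```

```text
2.95 [0.54441409 0.16798292 0.16479185]
```

View pics/s1.png

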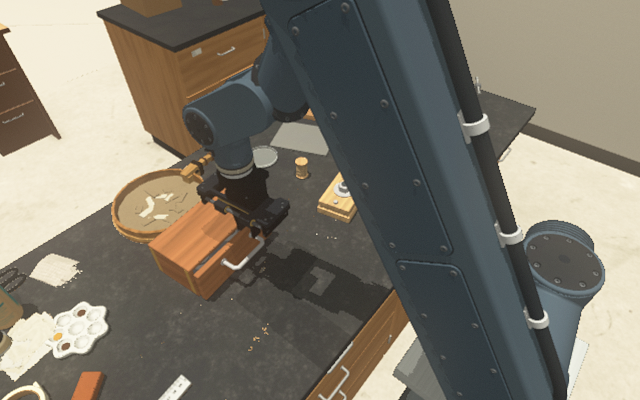

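Request:
{"name": "move_arm", "arguments": {
  "rows": [3,8,0,0,0,0,0.65,0,0,-27,0,0,0,0.65,0,0,-27,0,0,0,0.65,0,0,0,0,0,0,0.65,0,0,0,0,0,0,0.65]
}}

```text
time: 3.45
position: [0.5485, 0.1758, 0.1119]
tool_rot: [0.671, 0.741, 0.0, 0.0]
ft_force: [0.3, -0.3, -0.4]
grip_width: 0.0307
```

Request:
{"name": "move_arm", "arguments": {
  "rows": [-1,0,-25,0,0,0,0.65,0,0,-20,0,0,0,0.65,0,0,-10,0,0,0,0.65,0,0,0,0,0,0,0.65]
}}

```text
time: 3.85
position: [0.547, 0.1761, 0.0561]
tool_rot: [0.671, 0.742, -0.0, -0.0]
ft_force: [0.3, -0.0, -0.3]
grip_width: 0.0303
```

Request:
{"name": "move_arm", "arguments": {
  "rows": [0,0,0,0,0,0,1,0,0,0,0,0,0,1,0,0,0,0,0,0,1,0,0,0,0,0,0,1],
  "grip_force": 40
}}

```text
time: 4.25
position: [0.5472, 0.1763, 0.0567]
tool_rot: [0.67, 0.742, 0.0, 0.0]
ft_force: [-0.4, 0.2, 2.7]
grip_width: 0.0087
```

Request:
{"name": "move_arm", "arguments": {
  "rows": [-3,-0.3,0,0,0,0,1,-6,-0.6,0,0,0,0,1,-9,-0.9,0,0,0,0,1,-10,-1,0,0,0,0,1,-10,-1,0,0,0,0,1,-10,-1,0,0,0,0,1,-10,-1,0,0,0,0,1,-10,-1,0,0,0,0,1,-10,-1.1,0,0,0,0,1,-9,-0.9,0,0,0,0,1,-5,-0.6,0,0,0,0,1,-3,-0.3,0,0,0,0,1]
}}

```text
time: 5.45
position: [0.4509, 0.1663, 0.0567]
tool_rot: [0.67, 0.742, 0.0, 0.0]
ft_force: [2.3, -0.0, 7.4]
grip_width: 0.0087
```

Request:
{"name": "move_arm", "arguments": {
  "rows": [-3,-0.3,-0.3,0,0,0,1,-3,-0.3,-0.3,0,0,0,1,-3,-0.3,0,0,0,0,1,-3,-0.3,0,0,0,0,1]
}}

```text
time: 5.85
position: [0.4404, 0.1652, 0.0566]
tool_rot: [0.67, 0.742, 0.001, 0.001]
ft_force: [3.4, 0.4, 12.2]
grip_width: 0.0088
```

Request:
{"name": "move_arm", "arguments": {
  "rows": [-3,-0.3,0.5,0,0,0,1,-3,-0.3,0.5,0,0,0,1,-2,-0.2,0,0,0,0,1]
}}

```text
time: 6.15
position: [0.4377, 0.1649, 0.0568]
tool_rot: [0.671, 0.742, 0.005, 0.005]
ft_force: [13.2, 0.8, -7.9]
grip_width: 0.0085
```

Request:
{"name": "move_arm", "arguments": {
  "rows": [-1,-0.1,0,0,0,0,1,0,0,0,0,0,0,1]
}}

```text
time: 6.35
position: [0.4377, 0.1649, 0.0568]
tool_rot: [0.671, 0.742, 0.006, 0.005]
ft_force: [12.4, 2.0, -6.4]
grip_width: 0.0088
```

```bash
python3 - <<'E'
from h import *
shot('scene','s2.png');c=shot('top','t2.png')
o=robot.get_obs();print(o['time'],o['position'],o['ft_force'])
E
```

```text
6.45 [0.43769192 0.16493644 0.05680317] [12.10201996  0.98560689 -6.38040021]
```

View pics/s2.png

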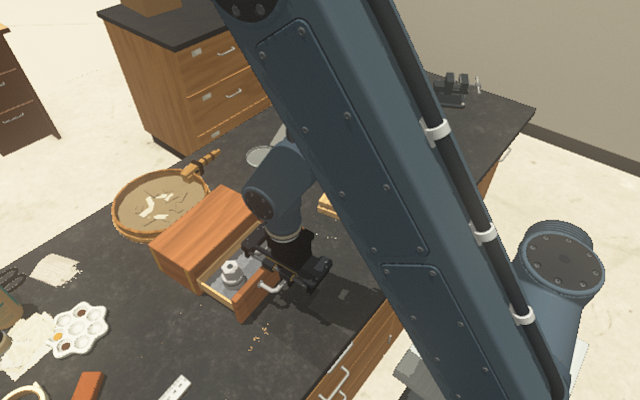

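View pics/t2.png

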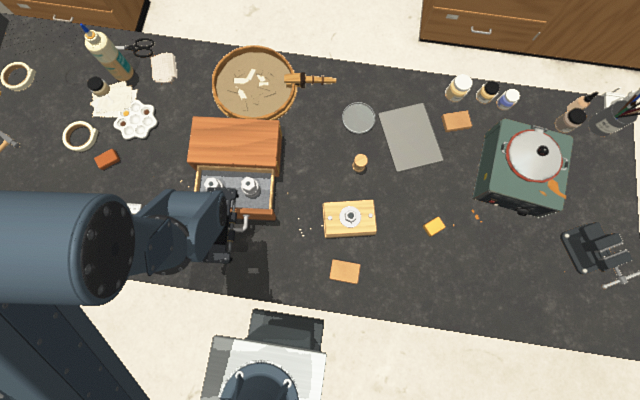

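Request:
{"name": "move_arm", "arguments": {
  "rows": [3,0.3,0,0,0,0,1,0,0,0,0,0,0,0.65,0,0,0,0,0,0,0.65,0,0,0,0,0,0,0.65]
}}

```text
time: 6.85
position: [0.4308, 0.1644, 0.056]
tool_rot: [0.67, 0.742, -0.002, -0.002]
ft_force: [-0.4, 0.3, 0.2]
grip_width: 0.0249
```

Request:
{"name": "move_arm", "arguments": {
  "rows": [5,0.5,0,0,0,0,0.65,0,0,20,0,0,0,0.65,0,0,40,0,0,0,0.65,0,0,40,0,0,0,0.65,0,0,40,0,0,0,0.65,20,-30,0,0,0,0,0.65,20,-40,0,0,0,-0.14,0.65,20,-40,0,0,0,-0.14,0.5,0,-40,0,0,0,-0.14,0.3,0,-40,0,0,0,-0.14,0.3,0,-20,0,0,0,-0.14,0.3,0,0,0,0,0,-0.14,0.3]
}}

```text
time: 8.05
position: [0.4978, -0.0473, 0.1956]
tool_rot: [0.917, 0.4, -0.001, -0.001]
ft_force: [0.4, -0.1, -0.3]
grip_width: 0.0585
```

```bash
python3 - <<'E'
from h import *
np.set_printoptions(precision=4,suppress=True)
o=robot.get_obs();print(o['time'],o['position'],o['tool_rot'])
th=np.radians(5.84);u=np.array([np.cos(th),np.sin(th)]);v=np.array([-u[1],u[0]]);C=np.array([.6841,.1900])
for cam in ('top','scene'):
    c=shot(cam,cam[0]+'3.png');P,ok=cloud(c)
    a=(P[...,:2]-C)@u;b=(P[...,:2]-C)@v;Z=P[...,2]
    for s in (1,-1):
        m=ok&(a>-.18)&(a<-.08)&(b*s>.01)&(b*s<.1)&(Z>.078)&(Z<.09)
        if m.sum()<8: print(cam,s,'few',m.sum());continue
        m=big(m); print(cam,s,m.sum(),rect(P,m),P[m].mean(0),'a,b',a[m].mean(),b[m].mean())
    m=ok&(a<-.15)&(a>-.27)&(abs(b)<.11)&(Z>.09);print('panel',np.percentile(a[m],[1,99]) if m.any() else None)
    m=ok&(a<-.2)&(a>-.27)&(abs(b)<.04)&(Z>.072)&(Z<.09)
    if m.any():print('bar',np.percentile(a[m],[1,50,99]))
    for r in robot.spot_point(cam,'socket_a_mid')[:3]:print(r['conf'],r['at'],atz(c,r['at'],.052))
E
```

```text
8.05 [ 0.4978 -0.0473  0.1956] [ 0.9167  0.3996 -0.0012 -0.0006]
top 1 142 (((555.6503295898438, 230.7539520263672), (38.20552062988281, 35.219703674316406), 44.07978820800781), 142) [0.5557 0.2303 0.0832] a,b -0.1236010655827473 0.05312391971370734
top -1 few 0
panel [-0.2057 -0.1896]
bar [-0.2058 -0.2053 -0.2045]
0.6 [214.1, 184.9] [0.5602 0.23   0.052 ]
scene 1 196 (((555.280517578125, 232.50399780273438), (37.66171646118164, 37.14295196533203), 30.592100143432617), 196) [0.5541 0.2342 0.0828] a,b -0.12481166553785657 0.057168964947825744
scene -1 159 (((572.8662109375, 131.6707305908203), (37.52778625488281, 36.62425994873047), 78.1303482055664), 159) [0.5714 0.1322 0.083 ] a,b -0.11795710651881475 -0.04605901086075927
panel [-0.2063 -0.19  ]
bar [-0.2524 -0.2447 -0.2036]
0.71 [232.2, 274.8] [0.5537 0.2324 0.052 ]
```

View pics/t3.png

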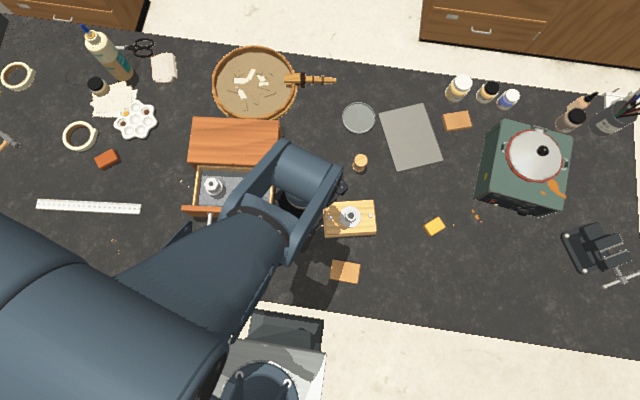

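```bash
python3 -c "
import cv2
a=cv2.imread('pics/s3.png')[225:310,195:295];a=cv2.resize(a,(700,595),interpolation=cv2.INTER_CUBIC);cv2.imwrite('pics/s3c.png',a)
a=cv2.imread('pics/t3.png')[165:210,190:250];a=cv2.resize(a,(780,585),interpolation=cv2.INTER_CUBIC);cv2.imwrite('pics/t3c.png',a)"
```

```text
(no output)
```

View pics/s3c.png

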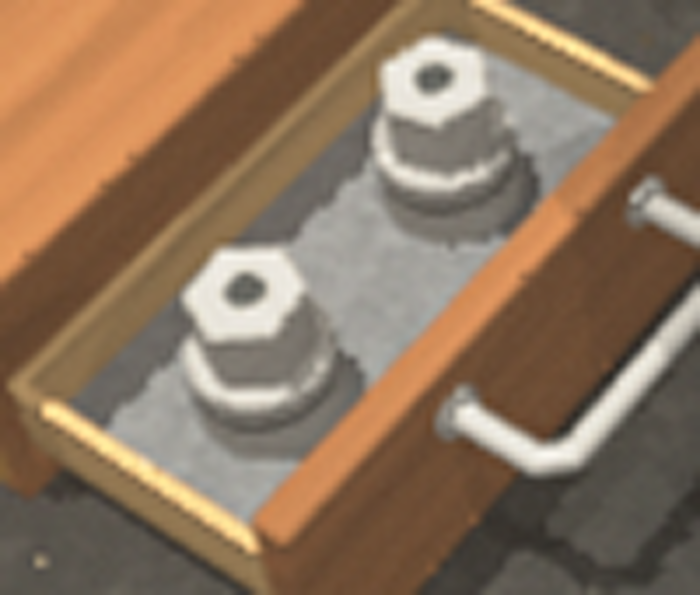

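View pics/t3c.png

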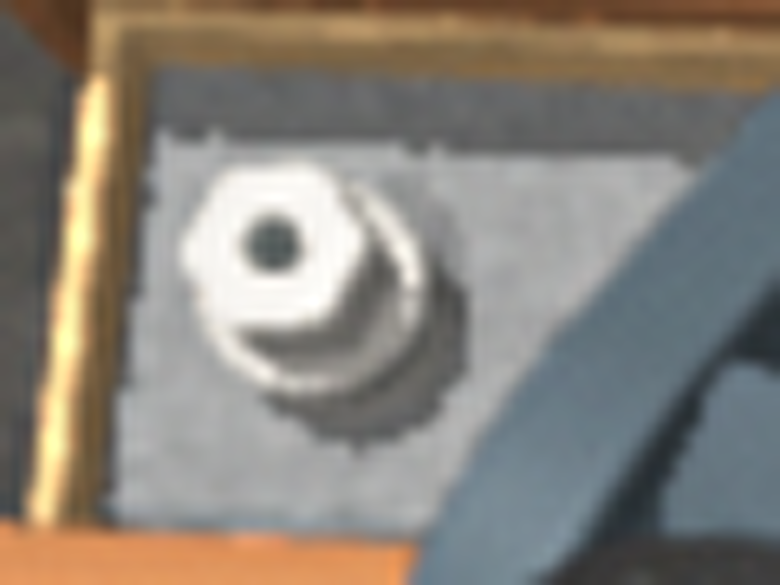

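```bash
cat >> h.py <<'E'
def hexfit(c,x0,y0,zt,af=36,win=14,thr=205,fn=None):
    from scipy.optimize import differential_evolution
    s=0.5;N=int(70/s)  # rectified grid mm
    g=(np.arange(N)-N/2)*s
    GX,GY=np.meshgrid(x0*1000+g,y0*1000+g,indexing='ij')
    W=np.stack([GX/1000,GY/1000,np.full_like(GX,zt)],-1)
    cc=W@c['R'].T+c['t'];K=c['camera_matrix']
    uu=(K[0,0]*cc[...,0]/cc[...,2]+K[0,2]).astype(np.float32);vv=(K[1,1]*cc[...,1]/cc[...,2]+K[1,2]).astype(np.float32)
    im=cv2.remap(c['color'],uu,vv,cv2.INTER_CUBIC).min(-1).astype(float)
    if fn: cv2.imwrite('pics/'+fn,cv2.resize(im.astype(np.uint8)[::-1,::-1],(560,560)))
    def sd(p,af):
        dx,dy=GX-x0*1000-p[0],GY-y0*1000-p[1]
        return np.max([dx*np.cos(p[2]+np.pi/6*(2*k+1))+dy*np.sin(p[2]+np.pi/6*(2*k+1)) for k in range(6)],0)-af/2
    def cost(p):
        d=sd(p,af);i=(d<-.5)&(d>-6);o=(d>.5)&(d<6)
        return -(np.clip(im[i],0,thr).mean()-np.clip(im[o],0,thr).mean())
    r=differential_evolution(cost,[(-win,win),(-win,win),(0,np.pi/3)],seed=1,tol=1e-6,maxiter=150,popsize=20)
    # yaw: flats at yaw+-90, +-30
    return x0*1000+r.x[0],y0*1000+r.x[1],np.degrees(r.x[2]),r.fun
E
python3 - <<'E'
from h import *
np.set_printoptions(precision=4,suppress=True)
s=shot('scene');t=shot('top')
for thr in (235,190):
    print('L top',hexfit(t,.556,.230,.084,thr=thr,fn='hLt.png'))
    print('L sc',hexfit(s,.556,.232,.084,thr=thr,fn='hLs.png'))
    print('R sc',hexfit(s,.572,.131,.084,thr=thr,fn='hRs.png'))
a=np.hstack([cv2.resize(cv2.imread('pics/'+f),(260,260)) for f in('hLt.png','hLs.png','hRs.png')]);cv2.imwrite('pics/h3.png',a)
E
```

```text
L top (np.float64(555.7707793478157), np.float64(231.33904374490146), np.float64(36.83429207750373), np.float64(-73.49491353923821))
L sc (np.float64(555.7500536367028), np.float64(232.1124403629871), np.float64(45.06624394178377), np.float64(-97.13855103790029))
R sc (np.float64(572.6334032767599), np.float64(129.76255755485786), np.float64(15.962692445685779), np.float64(-101.54506688957444))
L top (np.float64(556.4552266958196), np.float64(230.8323868506195), np.float64(26.46877735571431), np.float64(-36.422169064572586))
L sc (np.float64(555.7726050217274), np.float64(232.17243968624945), np.float64(45.063614144887154), np.float64(-74.29122632050229))
R sc (np.float64(572.7775028426735), np.float64(129.82856597232424), np.float64(15.144250849421201), np.float64(-80.08375859079779))
```

View pics/h3.png

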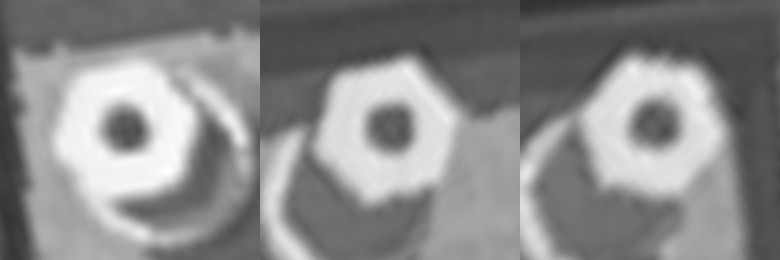

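Request:
{"name": "move_arm", "arguments": {
  "rows": [15,36,0,0,0,-0.11,0.3,15,36,0,0,0,-0.11,0.3,15,36,0,0,0,-0.11,0.3,15,36,0,0,0,-0.11,0.3,15,33,0,0,0,-0.11,0.3,0,0,-25,0,0,0,0.3,0,0,-25,0,0,0,0.3,0,0,-25,0,0,0,0.3,0,0,0,0,0,0,0.3,0,0,0,0,0,0,0.3]
}}

```text
time: 9.35
position: [0.5735, 0.1327, 0.1212]
tool_rot: [0.99, 0.141, -0.001, -0.0]
ft_force: [0.2, 0.1, -0.2]
grip_width: 0.0605
```

```bash
python3 - <<'E'
from h import *
shot('scene','s4.png');shot('top','t4.png')
o=robot.get_obs();q=o['tool_rot'];print(o['time'],o['position'],q,np.degrees(2*np.arctan2(q[1],q[0]))-90,o['q'])
a=cv2.imread('pics/s4.png')[180:320,150:320];b=cv2.imread('pics/t4.png')[120:260,150:320];cv2.imwrite('pics/4c.png',cv2.resize(np.hstack([a,b]),(800,330)))
E
```

```text
9.45 [0.57481015 0.13249688 0.1226254 ] [9.90027169e-01 1.40870787e-01 1.26975300e-03 1.19939143e-04] -73.80351064779012 [3.72336093e-02 6.09136955e-01 1.61360814e+00 3.19209501e-05
 9.16296872e-01 1.32532847e+00]
```

View pics/4c.png

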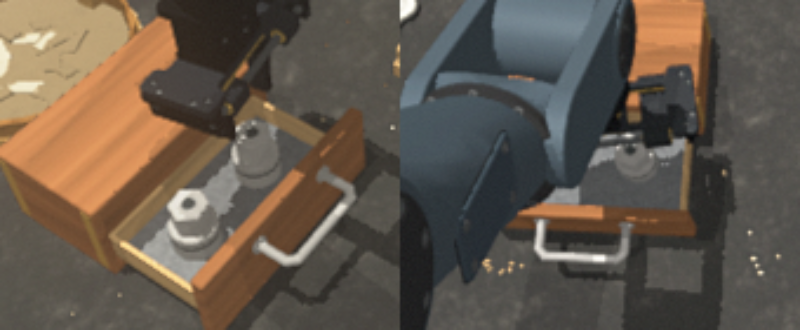

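Request:
{"name": "move_arm", "arguments": {
  "rows": [-1.5,-3,-15,0,0,0,0.3,0,0,-20,0,0,0,0.3,0,0,-15,0,0,0,0.3,0,0,-9,0,0,0,0.3,0,0,-4,0,0,0,0.3,0,0,0,0,0,0,0.3]
}}

```text
time: 10.05
position: [0.5727, 0.1292, 0.0587]
tool_rot: [0.99, 0.14, 0.0, 0.0]
ft_force: [0.3, 0.5, 0.2]
grip_width: 0.0608
```

Request:
{"name": "move_arm", "arguments": {
  "rows": [0,0,0,0,0,0,0.6,0,0,0,0,0,0,0.7,0,0,0,0,0,0,0.8,0,0,0,0,0,0,0.8,0,0,0,0,0,0,0.8],
  "grip_force": 35
}}

```text
time: 10.55
position: [0.5726, 0.1292, 0.0587]
tool_rot: [0.99, 0.14, 0.0, 0.0]
ft_force: [-0.5, 0.1, 2.1]
grip_width: 0.0365
```

Request:
{"name": "move_arm", "arguments": {
  "rows": [0,0,5,0,0,0,0.8,0,0,15,0,0,0,0.8,0,0,25,0,0,0,0.8,0,0,30,0,0,0,0.8,0,0,25,0,0,0,0.8,-2,-12,10,0,0,0,0.8,-4,-25,0,0,0,-0.02,0.8,-5,-35,0,0,0,-0.02,0.8,-6,-40,0,0,0,-0.026,0.8,-6,-40,0,0,0,0,0.8,-6,-40,0,0,0,0,0.8,-5,-35,0,0,0,0,0.8]
}}

```text
time: 11.75
position: [0.5365, -0.1001, 0.1673]
tool_rot: [0.994, 0.107, -0.001, -0.0]
ft_force: [1.2, 0.8, -1.6]
grip_width: 0.0363
```

Request:
{"name": "move_arm", "arguments": {
  "rows": [-5,-35,0,0,0,0,0.8,-3,-22,0,0,0,0,0.8,-1,-10,0,0,0,0,0.8,0,0,-15,0,0,0,0.8,0,0,-15,0,0,0,0.8,0,0,0,0,0,0,0.8,0,0,0,0,0,0,0.8]
}}

```text
time: 12.45
position: [0.5287, -0.1641, 0.1378]
tool_rot: [0.994, 0.108, -0.001, -0.001]
ft_force: [0.8, -0.5, -2.8]
grip_width: 0.036
```

```bash
python3 - <<'E'
from h import *
shot('scene','s5.png');shot('top','t5.png')
o=robot.get_obs();q=o['tool_rot'];print(o['time'],o['position'],q,np.degrees(2*np.arctan2(q[1],q[0]))-90,o['ft_force'],o['grip_width'])
a=cv2.imread('pics/s5.png')[120:260,230:400];b=cv2.imread('pics/t5.png')[140:280,260:430];cv2.imwrite('pics/5c.png',cv2.resize(np.hstack([a,b]),(800,330),interpolation=2))
E
```

```text
12.55 [ 0.52967389 -0.16458471  0.13878522] [9.94150453e-01 1.08003281e-01 3.51916454e-04 2.09254537e-04] -77.599546535901 [-0.34208182 -0.00641827 -2.73197281] 0.03640778884604159
```

View pics/5c.png

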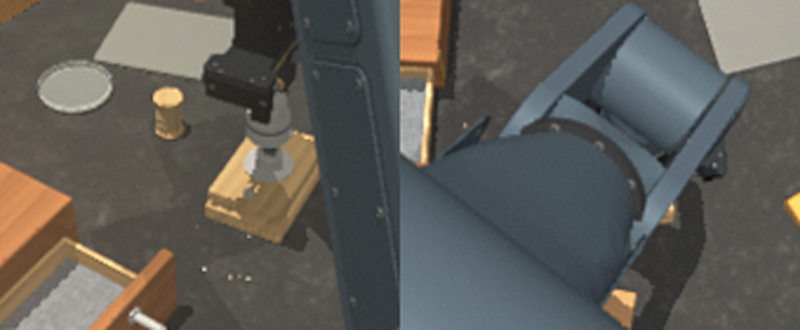

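Request:
{"name": "move_arm", "arguments": {
  "rows": [0,-4.5,-10,0,0,0,0.8,0,0,-10,0,0,0,0.8,0,0,-6,0,0,0,0.8,0,0,0,0,0,0,0.8,0,0,0,0,0,0,0.8]
}}

```text
time: 13.05
position: [0.5292, -0.1692, 0.1119]
tool_rot: [0.994, 0.108, -0.0, -0.0]
ft_force: [-0.2, -0.1, -2.7]
grip_width: 0.0365
```

```bash
python3 - <<'E'
from h import *
shot('scene','s6.png')
o=robot.get_obs();q=o['tool_rot'];print(o['time'],o['position'],np.degrees(2*np.arctan2(q[1],q[0]))-90,o['ft_force'],o['grip_width'])
a=cv2.imread('pics/s6.png')[145:225,300:400];cv2.imwrite('pics/6c.png',cv2.resize(a,(750,600),interpolation=2))
E
```

```text
13.1 [ 0.52939671 -0.16930559  0.11222301] -77.63455944683399 [-0.57381297  0.10882812 -2.36396337] 0.03646639594278657
```

View pics/6c.png

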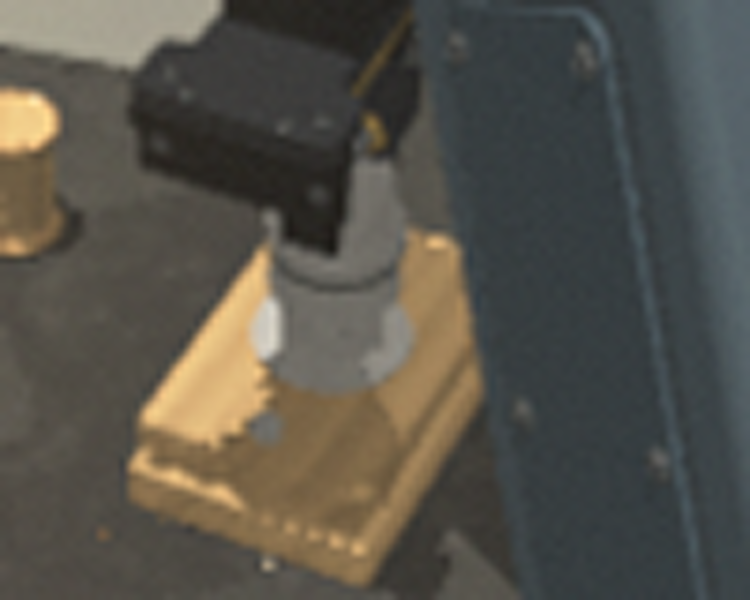

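Request:
{"name": "move_arm", "arguments": {
  "rows": [0,0,-3,0,0,0,0.8,0,0,-3,0,0,0,0.8,0,0,-2,0,0,0,0.8,0,0,-2,0,0,0,0.8,0,0,0,0,0,0,0.8]
}}

```text
time: 13.6
position: [0.5291, -0.1692, 0.102]
tool_rot: [0.994, 0.108, -0.0, -0.0]
ft_force: [0.5, 0.1, -2.5]
grip_width: 0.0362
```

Request:
{"name": "move_arm", "arguments": {
  "rows": [0,0,-3,0,0,0,0.8,0,0,-3,0,0,0,0.8,0,0,-3,0,0,0,0.8,0,0,-2,0,0,0,0.8,0,0,-1,0,0,0,0.8,0,0,0,0,0,0,0.8]
}}

```text
time: 14.2
position: [0.5292, -0.1692, 0.0901]
tool_rot: [0.994, 0.108, -0.0, -0.0]
ft_force: [0.4, -0.5, -3.5]
grip_width: 0.0362
```

Request:
{"name": "move_arm", "arguments": {
  "rows": [0,0,-1,0,0,0,0.8,0,0,-1,0,0,0,0.8,0,0,-1,0,0,0,0.8,0,0,0,0,0,0,0.8]
}}

```text
time: 14.6
position: [0.5294, -0.1693, 0.0877]
tool_rot: [0.994, 0.108, 0.0, 0.0]
ft_force: [-1.1, 0.6, 0.8]
grip_width: 0.0364
```

Request:
{"name": "move_arm", "arguments": {
  "rows": [0,0,-1,0,0,0,0.8,0,0,-1,0,0,0,0.8,0,0,0,0,0,0,0.8,0,0,0,0,0,0,0.8]
}}

```text
time: 15.0
position: [0.5295, -0.1693, 0.0876]
tool_rot: [0.994, 0.108, 0.0, 0.0]
ft_force: [-3.5, 1.3, 13.5]
grip_width: 0.0362
```

```bash
python3 - <<'E'
from h import *
c=shot('scene','s7.png');shot('top','t7.png')
o=robot.get_obs();q=o['tool_rot'];print(o['time'],o['position'],np.degrees(2*np.arctan2(q[1],q[0]))-90,o['ft_force'],o['grip_width'])
a=cv2.imread('pics/s7.png')[145:300,180:400];cv2.imwrite('pics/7c.png',cv2.resize(a,(800,564),interpolation=2))
th=np.radians(5.84);u=np.array([np.cos(th),np.sin(th)]);v=np.array([-u[1],u[0]]);C=np.array([.6841,.1900])
P,ok=cloud(c);a=(P[...,:2]-C)@u;b=(P[...,:2]-C)@v;Z=P[...,2]
m=ok&(a<-.15)&(a>-.27)&(abs(b)<.11)&(Z>.09);print('panel',np.percentile(a[m],[1,99]))
m=big(ok&(a>-.18)&(a<-.08)&(b>.01)&(b<.1)&(Z>.078)&(Z<.09));print('L',P[m].mean(0))
E
```

```text
15.1 [ 0.52943889 -0.16936647  0.08762516] -77.62382977804563 [-3.79329556  1.52022763 14.11326762] 0.03651334878238497
panel [-0.20597364 -0.18957851]
L [0.55435486 0.23379052 0.08293157]
```

View pics/7c.png

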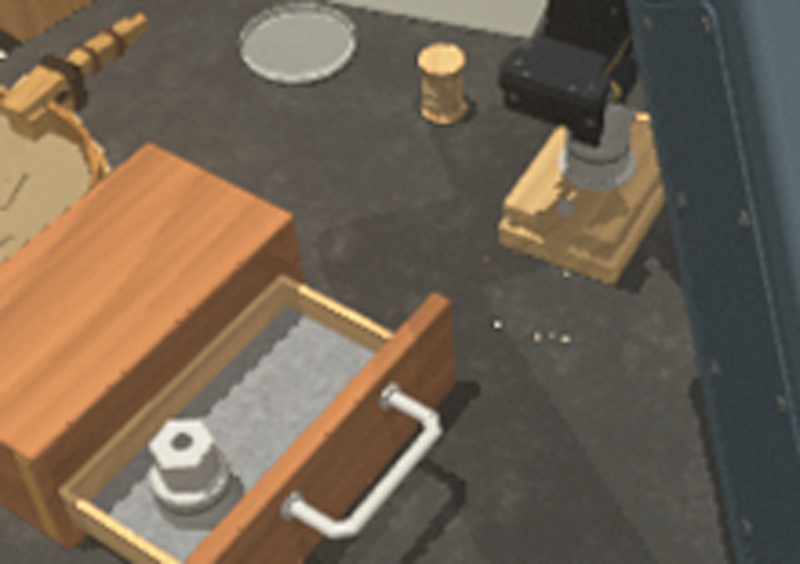

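```bash
python3 - <<'E'
from h import *
print(robot.hand_in()); o=robot.get_obs(); print(o['time'],o['position'],o['ft_force'],o['grip_width'])
E
```

```text
the job is handed in; nothing more can be done
None
the job is handed in; nothing more can be done
```

I pulled the drawer fully open by its handle. The first socket I tried (the one nearer the pressing block) turned out to be the one that fits. I handed the job in at about 15 s, still gripping that socket on the nut.

- **Drawer:** it moved about 109 mm and then met a stop, holding 12–13 N with no further motion. The camera put the back of the front panel about 120 mm in front of where it sits when shut, so it is fully open.
- **Socket fit:** with the flats lined up, the socket passed the nut top without resistance. It stopped hard with its tool point at z = 87.6 mm. A mouth resting on the 49 mm washer would put it at 87.7 mm; the wrong socket would have stopped near 106 mm. At hand-in it was pressed down with about 14 N and gripped at 36.5 mm, against 36 mm across the flats.
- **Other socket and bystanders:** the second socket was still standing upright in the drawer, and I did not need to try it. The spool was in place in the last picture I viewed. I never went near the cork pad or the wax block, but they were outside that picture, so I did not check them again at the end.

The two cameras disagreed by 1–2 mm on positions and by about 8° on how the untouched socket is turned, which made no difference. No check failed.

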